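Clamp the copper bar in the drill vise and hold the cam lever

ROBOT

A 6-joint arm with a two-finger parallel gripper is mounted at the origin on the work surface. World frame = base frame: x ahead of the robot, y to its left, z up, the work surface at z = 0. Lengths are in m, angles in rad, forces in N, time in s.
With the tool pointing down it reaches from about 0.35 to 0.875 m from the base axis. Payload 15.5 kg.
Tool frame: the origin (TCP) lies at the centre of the arm's flange, where the gripper is bolted on; the fingertips stand 173 mm ahead of it and the grasp point (between the pads) lies 155 mm ahead of it; z points along the fingers, y is the line along which they close (so a half turn about z gives the same grasp; the last joint's range is limited). The gripper opens to 85 mm and grips with 20 to 120 N. Pads are 22 mm wide; open, the fingers measure 114 mm over their backs; the gripper's body (76 mm by 85 mm) begins 54 mm behind the grasp point. The pads swing forward as they close: fully open they stand 13 mm farther back than shut.
Start: joints at [-1.31, 0.494, 1.345, -0, 1.302, -0.096], TCP at [0.218, -0.586, 0.405] pointing down, gripper open.
Joint ranges: [-2.91, 2.91], [-0.82, 2.16], [0.22, 2.67], [-1.22, 4.37], [0.12, 2.79], [-3.08, 3.08]. Speed limits (rad/s): [1.89, 1.89, 2.57, 3.01, 3.01, 3.01].

INTERFACE

Orientations are given as a rotation vector (axis times angle).
In Python, from bench import robot gives the robot as it stands.
- The arm moves only by the tool play_rows, never from a script. Its argument "plan" is a list of rows, each an object with "offset": the shift along the world's x, y, z in units of 0.05 m (1.0 is 0.05 m), a list of three; "twist": the turn, a rotation vector about the world's x, y, z in units of 8 degrees (1.0 is 8 degrees), a list of three. A call has 1 to 8 rows; each row shifts and turns the commanded pose from where the row before left it; what a row does not reach is not made up. A row lasts 1/10 s, in which the tool goes at most 50 mm and 8.59 degrees, less where a joint would pass 70% of its speed; a pose out of reach is approached as far as the arm can. A call with a number of a shift or a turn outside -1 to 1 is refused whole. A call with a gripper value outside its range is refused whole. "claw" is the opening, from 0 (shut) to 1 (fully open), set as the call begins (left out, the last holds). The fingers move at their own pace and stop on an object; "newtons" is the grip in N (left out, the last holds). Time passes only in rows, so rows that do not move let the fingers close. It gives the time, the measured TCP pose, the force, the opening and the grip force at its end, in the units of the state.
- robot.read_state(): the state, without advancing time (a new reading comes with each control period).
- robot.get_image(name): name is "scene" or "top" or "wrist"; returns (picture, depth): 420x560x3 uint8, red, green, blue; 420x560 float32, m along the optical axis (not along the pixel's ray), 0 where there is no reading.
- robot.get_calibration(name): a dict with "fx", "fy", "cx", "cy" (pixels), "rvec" (rotation vector, rad) and "tvec" (3), from world to camera coordinates, as OpenCV has them. Camera axes: x right, y down, z forward; pixel columns grow to the right and rows downward; lengths in m; the calibration is good to about 2 mm. A picture is of the moment at which its call begins: read the wrist's pose just before it. get_calibration takes no time and is no camera call; for the wrist camera it gives the pose at the moment of the call.
- robot.finish_job(): hands the job in; it is judged then, once.
The state is a dict: "clock": time; "q": joint angles; "joint_vel": joint speeds; "tau": joint torques, N m; "tcp_pos": TCP position; "eef_rot": TCP orientation; "wrist_force": force on the tool from outside, world axes, zero at the start; "torque": the same for the moment, N m; "gripper_width": finger opening in m; "grasp_force": force on a finger pad.
Only numpy, scipy, OpenCV 4.12 (cv2) and the standard library are available. Lean on these libraries where they do the work, as an engineer would, in place of code of your own. Each camera call takes 0.05 s, during which the arm holds its last target. There are 200 camera calls.

TASK

Get the copper bar clamped for drilling: pick up the loose lever, fit its square hub fully home on the square end of the vise's cam spindle, then swing it anticlockwise (seen from above) until the red-marked nose of the cam points squarely at the moving jaw, the highest point of its lift. The cam springs back if you let go, so finish still holding the lever there, ready for the bar to be drilled. Keep the bar lying where it is in the vise and leave the hammer, the brass finial and the drill alone.

Things in the scene. Friction and masses are not known exactly. Their poses are not given: they have to be found in the camera images.
- handle_hub (a point): Centre of the loose lever's hub, 20 mm above the lever's underside. Hub: dark steel block 32 x 32 mm, 40 mm tall, with a 17.5 mm square hole right through, sides parallel to the block's. A flat steel arm (18 mm wide, 10 mm thick, underside level with the hub's) runs from the hub along this frame's +x to 125 mm. z up. About 0.35 kg; starts flat on the table, grip upwards.
- handle_knob (a point): Middle of the lever's upright black round grip: 110 mm from the hub's axis along +x of the lever, grip 26 mm in diameter, from 10 to 70 mm above the lever's underside; this point is 40 mm above the underside.
- square_top (a point): Centre of the top of the spindle's square end, 96 mm above the table: 16 mm square, sides along this frame's x and y, the top 6 mm tapering to 11 mm. 32 mm below this point is the 28 mm round collar where the hub's underside rests (hub centre 12 mm below this point). Turns with the cam; +x points to the cam's nose (red stripe 48 mm lower, 17 to 32 mm out). z up. The lever fits in any quarter turn.
- cam (a joint): Cam angle, rad, positive anticlockwise from above. 0: slack rest against a stop, where it starts; 1.6: highest lift, nose squarely at the jaw; 2.3: the other stop. A spring drives it back to 0: 0.2 N m at rest, 0.7 N m at the highest lift (6 N at the grip). The jaws pinch the bar from about 0.7 rad before the highest lift.
- vise: Blue drill vise bolted to the table, 112 mm wide (bolt lugs to 162), 190 mm long. Origin on the table under the spindle axis; +y points from spindle to jaws, z up. At rest the moving jaw lies 46 to 68 mm, the bar 70 to 97 mm and the fixed jaw 98 to 131 mm from the axis along +y, all lower than 55 mm. The cam's nose points along +y at the highest lift, along +x at rest.
- jaw: Moving jaw of the vise, blue with a dark face plate 88 mm wide, tops out 54 mm above the table, backed by stiff springs. Pushed 7 mm along the vise's +y by the cam; it presses the bar with about 11 N at the highest lift. Origin same as the vise's, shifted along +y by its travel.
- bar_center (a point): Centre of the copper bar, 160 x 25 x 10 mm, lying loose between the open jaws along the vise's x, its middle 47 mm above the table.
- hammer: Hammer lying on the table, 280 mm long along its x, wooden handle to -x; origin under its middle. Not to be moved.
- finial: Turned brass finial standing on the table, 60 mm in diameter, 140 mm tall; origin at the centre of its foot. Not to be moved.
- drill: Blue cordless drill lying on its side, barrel along its x (bit to +x, 250 mm overall), handle and black battery to +y (165 mm); origin under the barrel. Not to be moved.

How it is judged:
On the way:
1. the lever's hub sits fully home on the square of the spindle, the cam not yet swung up (horizontal distance between handle_hub and square_top below 0.004 m and z of handle_hub in the frame of square_top below -0.009 m and angle between handle_hub's own z axis and vertical below 0.12 rad and value of joint cam below 0.9 rad), for 0.2 s.
At the end, for the whole second after the job is handed in: The lever's hub is home on the square (within 3 mm of the collar, 4 mm of the axis, 0.12 rad of upright), the fingers hold the lever, the cam stays within 0.15 rad of its highest lift (cam 1.45 to 1.75), and the jaw presses the bar, which lies within 15 mm of its first place (value of joint cam between 1.45 and 1.75 rad and horizontal distance between handle_hub and square_top below 0.004 m and z of handle_hub in the frame of square_top below -0.009 m and angle between handle_hub's own z axis and vertical below 0.12 rad and contact force between jaw and bar above 5 N and distance of bar_center from where it was at the start of the episode below 0.015 m and contact force between the fingers and handle above 1 N); the arm keeps its last pose, push and grip.
It fails at once if the hammer, the finial or the drill was moved more than 30 mm (distance of any of hammer, finial, drill from where it was at the start of the episode above 0.03 m).
It fails at once if the copper bar was knocked more than 30 mm from its place (distance of bar_center from where it was at the start of the episode above 0.03 m).
It also fails if it takes over 51 s, if anything falls off the work surface, if the arm or the gripper's body presses on something with over 40 N, if the wrist force passes 120 N, or if a joint passes its speed limit or range.

## Working session

There is one attempt and no reset: what is moved stays moved. The work goes in short steps, Python scripts to look and compute and a tool call to move; the robot and the scene stay as the last step left them, time stands still between calls to the robot, and variables do not carry over. Pictures are saved under pics/ and viewed, at most 10 in all, crops included, and the job is handed in when it is done.

Besides the shell and the picture viewer there is one more tool, called by a JSON object that holds its "api" and its "payload". play_rows: Moves the arm, as the interface text tells. Shifts and turns lie within -1 to 1; 1 stands for 0.05 m of shift or 8 degrees of turn. Its arguments: {"type":"object","properties":{"plan":{"type":"array","items":{"type":"object","properties":{"offset":{"type":"array","items":{"type":"number"}},"twist":{"type":"array","items":{"type":"number"}}}}},"claw":{"type":"number"},"newtons":{"type":"number"}},"required":["plan"]}

```bash
mkdir -p pics; ls; cat > h.py <<'E'
from bench import robot
import numpy as np, cv2
def snap(n,f):
    c=robot.get_calibration(n); im,d=robot.get_image(n)
    cv2.imwrite('pics/'+f+'.png',im[:,:,::-1]); np.savez('pics/'+f+'.npz',im=im,d=d,**{k:np.array(v) for k,v in c.items()})
def load(f): return np.load('pics/'+f+'.npz')
def plane(c,uv,z):
    R=cv2.Rodrigues(c['rvec'])[0]; C=-R.T@c['tvec'].ravel()
    uv=np.atleast_2d(uv).astype(float)
    r=np.c_[(uv[:,0]-c['cx'])/c['fx'],(uv[:,1]-c['cy'])/c['fy'],np.ones(len(uv))]@R
    return C+r*((z-C[2])/r[:,2])[:,None]
def cloud(c):
    R=cv2.Rodrigues(c['rvec'])[0]; d=c['d'].astype(float); v,u=np.mgrid[:420,:560]
    p=np.stack([(u-c['cx'])/c['fx']*d,(v-c['cy'])/c['fy']*d,d],-1)
    return (p-c['tvec'].ravel())@R
E
python3 - <<'E'
from h import *
for n in('top','scene'):snap(n,n+'1')
a=np.hstack([cv2.imread('pics/top1.png')]); 
s=robot.read_state();print(s)
E
```

```text
pics
{'clock': 0.1, 'q': array([-1.31049177e+00,  4.94147490e-01,  1.34607532e+00,  1.80402301e-06,
        1.30251147e+00, -9.55295234e-02]), 'joint_vel': array([ 0.00125793, -0.00119043, -0.00162129, -0.0006323 ,  0.00079924,
       -0.00125285]), 'tau': array([ 4.50843057e-03, -8.83589029e+01, -3.84560823e+01,  2.56796848e-04,
        5.22822302e-03, -1.65336110e-05]), 'tcp_pos': array([ 0.21768374, -0.58572174,  0.40414125]), 'eef_rot': array([-3.09088114e+00, -5.55796563e-01,  1.44800079e-04]), 'wrist_force': array([ 0.19003754, -1.04691558,  0.13110795]), 'torque': array([ 0.04551567,  0.01854816, -0.0278246 ]), 'grasp_force': 0.0, 'gripper_width': 0.08539131007827436}
```

View pics/top1.png

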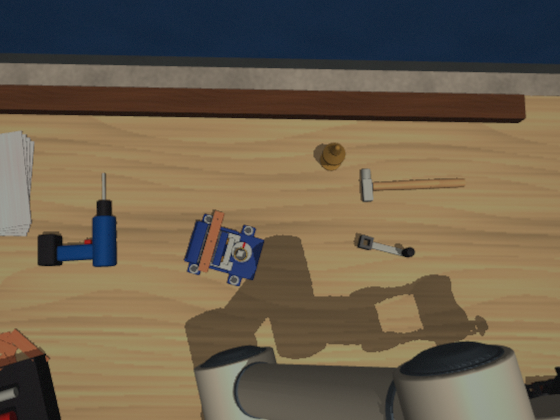

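View pics/scene1.png

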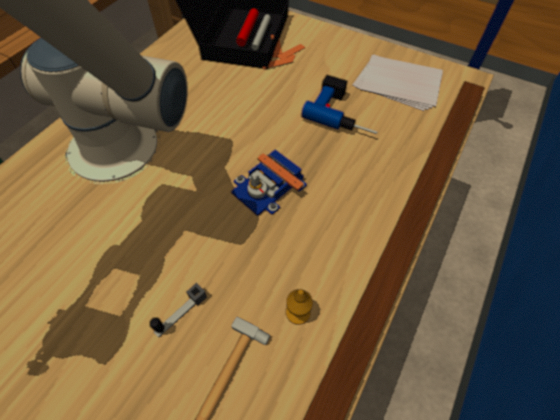

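The top view shows the vise's square at about (241,253), the lever hub at (365,242) and its knob at (407,252). The bar is the orange strip near (211,241), left of the spindle. The hammer (362–465,185) and finial (333,155) lie beyond the lever.

```bash
python3 - <<'E'
from h import *
c=load('top1');R=cv2.Rodrigues(c['rvec'])[0];print('cam',-R.T@c['tvec'].ravel(),c['fx'])
for n,uv,z in(('hub',(365,242),.04),('knob',(407,252),.07),('sq',(241,253),.096)):print(n,plane(c,uv,z)[0].round(4))
P=cloud(c)
hsv=cv2.cvtColor(c['im'],cv2.COLOR_RGB2HSV)
m=((hsv[...,0]<12)&(hsv[...,1]>120)&(hsv[...,2]>110)).astype(np.uint8);m[:205]=0;m[280:]=0;m[:,:180]=0;m[:,260:]=0
k,l,s,ce=cv2.connectedComponentsWithStats(m);i=1+s[1:,4].argmax()
v,u=np.where(l==i);q=plane(c,np.c_[u,v],.052)
r=cv2.minAreaRect((q[:,:2]*1000).astype(np.float32));print('bar',r,len(u))
im=c['im'][190:310,170:430]
cv2.imwrite('pics/crop1.png',cv2.resize(im[:,:,::-1],None,fx=3,fy=3,interpolation=cv2.INTER_CUBIC))
for b,z0,z1 in(((225,275,225,262),.085,.12),((225,270,350,380),.03,.05),((235,270,390,425),.055,.09)):
    a=P[b[0]:b[1],b[2]:b[3]].reshape(-1,3);a=a[(a[:,2]>z0)&(a[:,2]<z1)];print(len(a),a.mean(0),a.min(0),a.max(0))
E
```

```text
cam [0.41358297 0.00768627 1.37738374] 513.6337087888563
hub [ 0.5222 -0.2609  0.04  ]
knob [ 0.4956 -0.3622  0.07  ]
sq [0.486  0.0603 0.096 ]
bar ((518.6585083007812, 140.68548583984375), (24.819622039794922, 157.14273071289062), 75.45951843261719) 551
44 [0.48666748 0.06448233 0.09385586] [0.47868451 0.05565249 0.08721148] [0.49640163 0.07301854 0.10274856]
125 [ 0.52378069 -0.26263263  0.03982441] [ 0.50644501 -0.28171185  0.03000781] [ 0.54293835 -0.24423668  0.04734018]
82 [ 0.4976607  -0.36793207  0.06714907] [ 0.48569321 -0.3828425   0.05527478] [ 0.50941279 -0.3571317   0.07631957]
```

View pics/crop1.png

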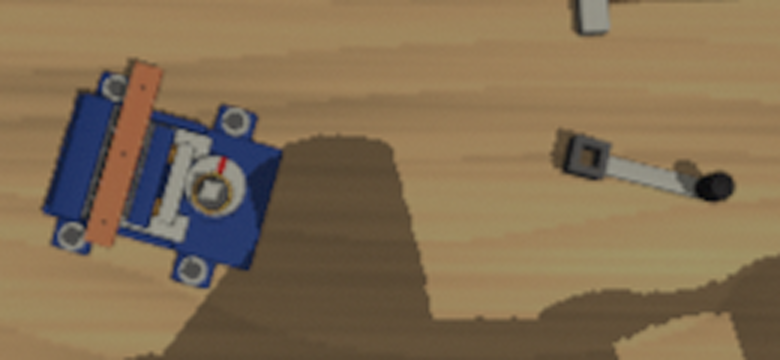

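The crop shows the square at (211,190), the red stripe pointing up, and the lever hub at (587,157) with its arm pointing right to the knob. I'll grip the hub with the fingers closing along the lever arm. First I'll move above it.

{"api": "play_rows", "payload": {"plan": [{"offset":[0.51,0.54,-0.09],"twist":[0,0,-0.364]},{"offset":[0.51,0.54,-0.09],"twist":[0,0,-0.364]},{"offset":[0.51,0.54,-0.09],"twist":[0,0,-0.364]},{"offset":[0.51,0.54,-0.09],"twist":[0,0,-0.364]},{"offset":[0.51,0.54,-0.09],"twist":[0,0,-0.364]},{"offset":[0.51,0.54,-0.09],"twist":[0,0,-0.364]}], "claw": 1, "newtons": 110}}

```text
clock: 0.7
tcp_pos: [0.3715, -0.4226, 0.3773]
eef_rot: [-3.14, -0.076, 0.0]
wrist_force: [0.3, -0.7, 0.4]
gripper_width: 0.0853
grasp_force: 0.0
```

{"api": "play_rows", "payload": {"plan": [{"offset":[0.51,0.54,-0.09],"twist":[0,0,-0.364]},{"offset":[0.51,0.54,-0.09],"twist":[0,0,-0.364]},{"offset":[0.51,0.54,-0.09],"twist":[0,0,-0.364]},{"offset":[0.51,0.54,-0.09],"twist":[0,0,-0.364]},{"offset":[0.51,0.54,-0.09],"twist":[0,0,-0.364]},{"offset":[0.51,0.54,-0.09],"twist":[0,0,-0.364]},{"offset":[0,0,0],"twist":[0,0,0]},{"offset":[0,0,0],"twist":[0,0,0]}]}}

```text
clock: 1.5
tcp_pos: [0.524, -0.2612, 0.3503]
eef_rot: [-3.117, 0.395, 0.001]
wrist_force: [0.2, -1.2, 0.7]
gripper_width: 0.0854
grasp_force: 0.0
```

```bash
python3 - <<'E'
from h import *
snap('wrist','w1')
c=load('w1');R=cv2.Rodrigues(c['rvec'])[0];print('cam',-R.T@c['tvec'].ravel(),R[2],c['fx'])
s=robot.read_state();print(s['tcp_pos'],s['eef_rot'],s['clock'],s['q'])
E
```

```text
cam [ 0.5874676  -0.27720755  0.31918942] [-0.25780089  0.06639916 -0.96391382] 338.36015455909404
[ 0.52353384 -0.2619184   0.350482  ] [-3.11646659e+00  3.96413704e-01  8.69563450e-04] 1.55 [-5.65805503e-01  4.95577881e-01  1.51125367e+00 -2.44454310e-04
  1.13526863e+00  1.25813459e+00]
```

View pics/w1.png

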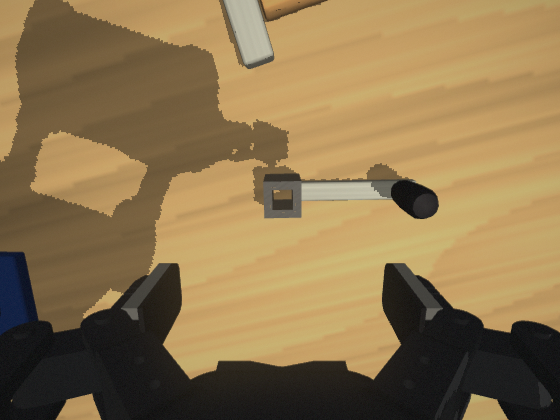

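The wrist view shows the hub's top face at about (283,203), the arm running right, and the knob top at (424,205). The lever is nearly level in the image, so the yaw is close.

```bash
python3 - <<'E'
from h import *
c=load('w1');P=cloud(c);im=c['im'].astype(int)
def face(box,z,e):
    r0,r1,a,b=box;m=np.zeros((420,560),np.uint8);m[r0:r1,a:b]=1
    m&=(abs(P[...,2]-z)<e).astype(np.uint8)
    v,u=np.where(m);q=plane(c,np.c_[u,v],z);print(len(u),u.min(),u.max(),v.min(),v.max());return q
q=face((165,230,255,310),.04,.004);r=cv2.minAreaRect((q[:,:2]*1000).astype(np.float32));print(r)
k=face((165,230,390,450),.07,.004);e=cv2.minEnclosingCircle((k[:,:2]*1000).astype(np.float32));print(e)
d=np.array(e[0])-r[0];print(d,np.hypot(*d),np.degrees(np.arctan2(d[1],d[0])))
s=robot.read_state()['eef_rot'];print('yaw_y',2*np.degrees(np.arctan2(s[1],s[0]))-90)
E
```

```text
1008 263 301 180 217
((522.6636962890625, -261.1130065917969), (31.986783981323242, 32.58824920654297), 76.47403717041016)
552 411 438 191 218
((498.2069091796875, -366.1623840332031), 10.84616470336914)
[ -24.45678711 -105.04937744] 107.8587323147288 -103.10570740819497
yaw_y 255.50184256684935
```

{"api": "play_rows", "payload": {"plan": [{"offset":[-0.02,0.02,-0.66],"twist":[0,0,0.15]},{"offset":[0,0,-0.66],"twist":[0,0,0]},{"offset":[0,0,-0.66],"twist":[0,0,0]},{"offset":[0,0,-0.66],"twist":[0,0,0]},{"offset":[0,0,-0.4],"twist":[0,0,0]},{"offset":[0,0,-0.28],"twist":[0,0,0]},{"offset":[0,0,0],"twist":[0,0,0]},{"offset":[0,0,0],"twist":[0,0,0]}]}}

```text
clock: 2.35
tcp_pos: [0.5227, -0.2614, 0.1853]
eef_rot: [3.12, -0.366, 0.001]
wrist_force: [0.7, 0.0, 1.0]
gripper_width: 0.0855
grasp_force: 0.0
```

{"api": "play_rows", "payload": {"plan": [{"offset":[0,0,0]},{"offset":[0,0,0]},{"offset":[0,0,0]},{"offset":[0,0,0]},{"offset":[0,0,0]},{"offset":[0,0,0]},{"offset":[0,0,0]},{"offset":[0,0,0]}], "claw": 0, "newtons": 110}}

```text
schema error: expected keys offset, twist
```

{"api": "play_rows", "payload": {"plan": [{"offset":[0,0,0],"twist":[0,0,0]},{"offset":[0,0,0],"twist":[0,0,0]},{"offset":[0,0,0],"twist":[0,0,0]},{"offset":[0,0,0],"twist":[0,0,0]},{"offset":[0,0,0],"twist":[0,0,0]},{"offset":[0,0,0],"twist":[0,0,0]},{"offset":[0,0,0],"twist":[0,0,0]},{"offset":[0,0,0],"twist":[0,0,0]}], "claw": 0, "newtons": 110}}

```text
clock: 3.15
tcp_pos: [0.5229, -0.2608, 0.1856]
eef_rot: [3.12, -0.365, 0.001]
wrist_force: [-3.2, 2.1, 13.0]
gripper_width: 0.0305
grasp_force: 110.3
```

{"api": "play_rows", "payload": {"plan": [{"offset":[0,0,0.4],"twist":[0,0,0]},{"offset":[0,0,0.8],"twist":[0,0,0]},{"offset":[0,0,0.8],"twist":[0,0,0]},{"offset":[-0.2,0.6,0.3],"twist":[0,0,0]}]}}

```text
clock: 3.55
tcp_pos: [0.5143, -0.2332, 0.3033]
eef_rot: [3.117, -0.368, 0.01]
wrist_force: [0.8, 0.3, -3.9]
gripper_width: 0.0299
grasp_force: 110.2
```

{"api": "play_rows", "payload": {"plan": [{"offset":[-0.23,0.8,0.13],"twist":[0,0,0]},{"offset":[-0.23,0.8,0.13],"twist":[0,0,0]},{"offset":[-0.23,0.8,0.13],"twist":[0,0,0]},{"offset":[-0.23,0.8,0.13],"twist":[0,0,0]},{"offset":[-0.23,0.8,0.13],"twist":[0,0,0]},{"offset":[-0.23,0.8,0.13],"twist":[0,0,0]},{"offset":[-0.23,0.8,0.13],"twist":[0,0,0]},{"offset":[-0.05,0.2,0],"twist":[0,0,0]}]}}

```text
clock: 4.35
tcp_pos: [0.4281, 0.062, 0.3458]
eef_rot: [-3.12, 0.362, 0.0]
wrist_force: [-0.6, -0.7, -3.5]
gripper_width: 0.0303
grasp_force: 110.1
```

{"api": "play_rows", "payload": {"plan": [{"offset":[0,0,0],"twist":[0,0,0]},{"offset":[0,0,0],"twist":[0,0,0]}]}}

```text
clock: 4.55
tcp_pos: [0.4299, 0.0588, 0.3451]
eef_rot: [3.12, -0.364, 0.0]
wrist_force: [-0.6, -0.2, -3.7]
gripper_width: 0.0305
grasp_force: 110.1
```

```bash
python3 - <<'E'
from h import *
snap('wrist','w2')
c=load('w2');R=cv2.Rodrigues(c['rvec'])[0];print('cam',-R.T@c['tvec'].ravel(),R[2],c['fx'])
s=robot.read_state();print(s['tcp_pos'],s['eef_rot'],s['clock'],s['q'],s['wrist_force'])
E
```

```text
cam [0.49375293 0.04408424 0.31411487] [-0.25812211  0.06087768 -0.96419235] 338.36015455909404
[0.43005148 0.0584311  0.34508491] [ 3.11996767e+00 -3.65895025e-01  1.48335945e-04] 4.6 [-2.62357576e-03  3.12161063e-01  1.87157478e+00 -3.08348772e-04
  9.57790679e-01  1.80183416e+00] [ 0.06559848  0.11678682 -3.91255678]
```

View pics/w2.png

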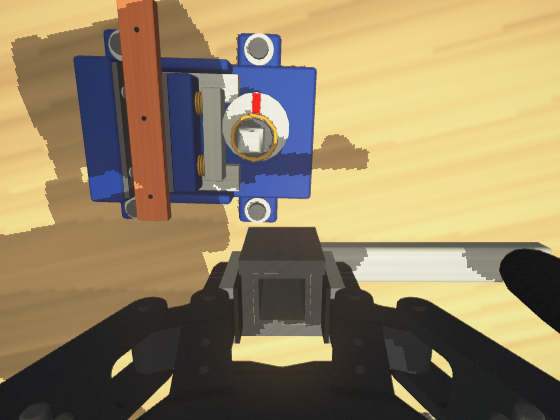

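The wrist view shows the square's top at about (251,139) inside the gold collar ring, with the red stripe up at (256,103). The bar is on the left, near (148,110). The held hub is at (281,298) with its arm to the right.

```bash
python3 - <<'E'
from h import *
c=load('w2');P=cloud(c)
def seg(box,z,e):
    r0,r1,a,b=box;m=np.zeros((420,560),np.uint8);m[r0:r1,a:b]=1
    m&=(abs(P[...,2]-z)<e).astype(np.uint8);v,u=np.where(m);return u,v
def rect(n,box,z,e):
    u,v=seg(box,z,e);q=plane(c,np.c_[u,v],z);r=cv2.minAreaRect((q[:,:2]*1000).astype(np.float32));print(n,len(u),u.min(),u.max(),v.min(),v.max(),r,q.mean(0)*1000)
for e in(.002,.0035):rect('sq',(110,170,230,280),.096,e)
rect('bar',(0,235,115,175),.052,.003)
u,v=seg((90,180,215,300),.064,.004);q=plane(c,np.c_[u,v],.064);print('collar',len(u),cv2.minEnclosingCircle((q[:,:2]*1000).astype(np.float32)))
h=P[255:345,235:325,2];zz=h[(h>.1)&(h<.26)];print(np.histogram(zz,bins=16))
hz=P[300,246,2],P[270,250,2],P[325,280,2],P[300,315,2];print(hz)
z0=np.median(hz);rect('hub',(240,350,225,330),z0,.004)
im=c['im'];cv2.imwrite('pics/c2.png',cv2.resize(im[80:190,200:330,::-1],None,fx=5,fy=5,interpolation=cv2.INTER_CUBIC))
E
```

```text
sq 386 239 260 130 151 ((484.68792724609375, 66.87322235107422), (12.820075035095215, 12.96059513092041), 71.59063720703125) [484.81839325  66.95157977  96.        ]
sq 461 239 261 129 152 ((484.73388671875, 66.63451385498047), (13.891393661499023, 14.319729804992676), 74.80044555664062) [484.84921033  66.80444861  96.        ]
bar 10256 115 174 0 220 ((516.1466064453125, 142.66856384277344), (46.225765228271484, 159.2740478515625), 69.2735366821289) [518.02867738 144.35830086  52.        ]
collar 827 ((484.75921630859375, 66.61172485351562), 17.22492027282715)
(array([  83,  112,  116,  121,  153,  140,  186,  160,  217,  200,  431,
       2154, 2636,  146,  137,  267]), array([0.16403139, 0.16695884, 0.16988628, 0.17281373, 0.17574118,
       0.17866862, 0.18159607, 0.18452352, 0.18745096, 0.19037841,
       0.19330585, 0.1962333 , 0.19916075, 0.20208819, 0.20501564,
       0.20794308, 0.21087053]))
(np.float64(0.1997443757162792), np.float64(0.20030179304625775), np.float64(0.1991308331242245), np.float64(0.19946883253433198))
hub 5134 225 329 255 335 ((430.8056640625, 60.642372131347656), (38.65180587768555, 33.611087799072266), 76.7012939453125) [431.13459745  59.19182088 199.60660413]
```

View pics/c2.png

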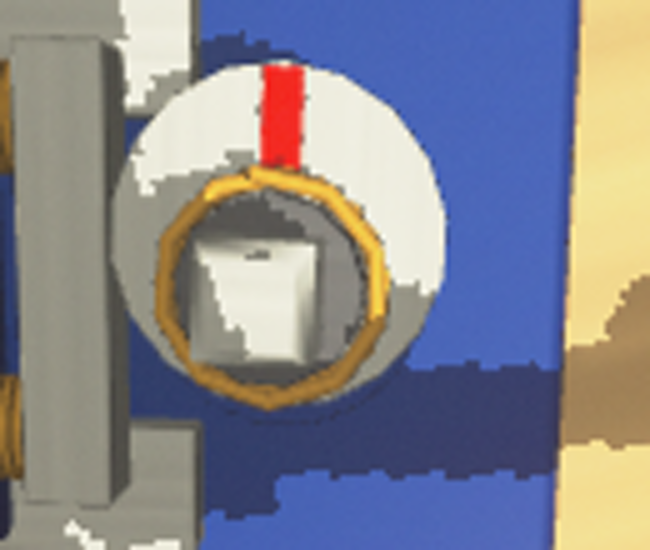

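The close-up shows the square's top facet at crop (270,300), and the red stripe pointing almost straight up in the image.

```bash
python3 - <<'E'
from h import *
c=load('w2');im=c['im'];hsv=cv2.cvtColor(im,cv2.COLOR_RGB2HSV)
m=((hsv[...,0]<6)|(hsv[...,0]>174))&(hsv[...,1]>180)&(hsv[...,2]>120);m[:85]=0;m[120:]=0;m[:,:240]=0;m[:,275:]=0
v,u=np.where(m);q=plane(c,np.c_[u,v],.048);x=q.mean(0)[:2]-[.48475,.0667];print('stripe',len(u),np.degrees(np.arctan2(x[1],x[0])),np.hypot(*x))
r=cv2.fitLine((q[:,:2]*1000).astype(np.float32),cv2.DIST_L2,0,.01,.01).ravel();print(np.degrees(np.arctan2(r[1],r[0])))
# hub hole and top face: edges along rows/cols of gray
g=cv2.cvtColor(im,cv2.COLOR_RGB2GRAY);print(g[300,225:340:1]);print(g[245:345,282])
# bar side edge
o=((hsv[...,0]<14)&(hsv[...,1]>120)&(hsv[...,2]>90));e=[]
for y in range(10,200,5):
    xs=np.where(o[y,100:190])[0]
    if len(xs):e.append((100+xs.max(),y))
p=plane(c,e,.052)[:,:2]*1000;r=cv2.fitLine(p.astype(np.float32),cv2.DIST_HUBER,0,.01,.01).ravel();print('bar edge',np.degrees(np.arctan2(r[1],r[0])))
E
```

```text
stripe 139 -15.21049591643818 0.024445902608062058
-13.992334
[ 42  43  43  42  44  42  45  41  44  51  48  50  50  39  36  39  43  78
  78  78  77  79  77  79  77  78  76  79 110  76  76  76  76  74  50  49
  52  57  57  58  57  57  58  59  58  59  57  59  57  59  58  56  59  58
  58  58  57  58  58  58  57  58  55  57  58  57  57  57  58  56  56  56
  58  59  58  56  57  53  51  51  77  79  79  79  83 114  79  79  80  78
  77  76  77  78  77  77  76  40  38  40  43  51  49  51  52  47  43  43
  44  44  44  44  44  44  43]
[ 64  64  62  63  63  61  62  61  62  60  61  60  59  61  61  70  78  81
  81  80  80  80  80  78  77  77  75  75  79  79  78  77  78  69  57  57
  58  55  56  55  56  56  57  57  57  57  56  56  57  56  57  56  58  57
  58  58  57  59  59  57  57  59  58  58  61  61  58  61  61  59  59  60
  60  61  67  77 121 124 124 151 126 123 122 123 122 125 125 125 125 126
 125 216 221 223 225 228 229 229 229 228]
bar edge -14.596126
```

```bash
python3 - <<'E'
from h import *
c=load('w2')
# face edges midpoints at hub-top height (average of face and hole estimates)
e=plane(c,[(242,299),(321.5,299),(282,260),(282,335.5),(259,299),(304.5,299),(282,278.5),(282,319.5)],.1996)[:,:2]
h1,h2=e[:4].mean(0),e[4:].mean(0);print(h1,h2,np.linalg.norm(e[0]-e[1]),np.linalg.norm(e[2]-e[3]))
d=e[1]-e[0];print('closing-axis yaw',np.degrees(np.arctan2(d[1],d[0])))
t=robot.read_state()['tcp_pos'];print(t,(h1+h2)/2-t[:2],'move',(np.array([.48475,.0667])-(h1+h2)/2)/.05)
E
```

```text
[0.42931688 0.05912924] [0.42924051 0.05914732] 0.030065728612207007 0.031871095922023515
closing-axis yaw -103.29782346478399
[0.43005148 0.0584311  0.34508491] [-0.00077279  0.00070718] move [1.10942615 0.15123443]
```

{"api": "play_rows", "payload": {"plan": [{"offset":[0.37,0.05,0],"twist":[0,0,-0.14]},{"offset":[0.37,0.05,0],"twist":[0,0,-0.13]},{"offset":[0.36,0.054,0],"twist":[0,0,0]},{"offset":[0,0,-0.4],"twist":[0,0,0]},{"offset":[0,0,-0.4],"twist":[0,0,0]},{"offset":[0,0,-0.3],"twist":[0,0,0]},{"offset":[0,0,0],"twist":[0,0,0]},{"offset":[0,0,0],"twist":[0,0,0]}]}}

```text
clock: 5.4
tcp_pos: [0.4851, 0.066, 0.2902]
eef_rot: [3.112, -0.426, -0.001]
wrist_force: [0.4, -0.5, -3.2]
gripper_width: 0.0306
grasp_force: 109.8
```

{"api": "play_rows", "payload": {"plan": [{"offset":[0,0,0],"twist":[0,0,0]},{"offset":[0,0,0],"twist":[0,0,0]}]}}

```text
clock: 5.6
tcp_pos: [0.485, 0.0666, 0.2909]
eef_rot: [-3.113, 0.425, -0.002]
wrist_force: [0.5, 0.6, -3.4]
gripper_width: 0.0302
grasp_force: 109.8
```

```bash
python3 - <<'E'
from h import *
snap('wrist','w3')
im=cv2.imread('pics/w3.png');cv2.imwrite('pics/c3.png',cv2.resize(im[200:380,180:400],None,fx=3,fy=3,interpolation=cv2.INTER_CUBIC))
s=robot.read_state();print(s['tcp_pos'],s['eef_rot'],s['wrist_force'],s['clock'])
E
```

```text
[0.48491637 0.06671749 0.29083492] [-3.11262165e+00  4.24326271e-01 -1.85843152e-03] [-0.69095832 -0.833905   -3.54603961] 5.65
```

View pics/c3.png

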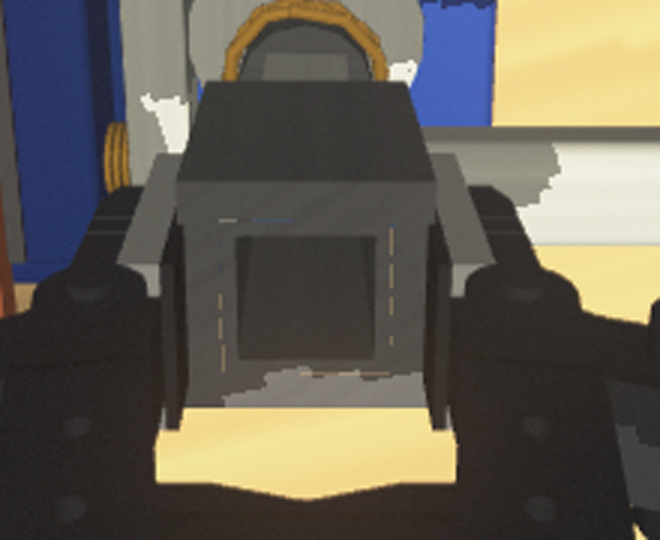

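The hub hangs directly over the spindle: its centre is at crop x≈307, and the collar ring is centred at about 305. I'll descend gently and watch the force.

{"api": "play_rows", "payload": {"plan": [{"offset":[0.002,0.008,-0.08],"twist":[0,0,0]},{"offset":[0,0,-0.08],"twist":[0,0,0]},{"offset":[0,0,-0.08],"twist":[0,0,0]},{"offset":[0,0,-0.06],"twist":[0,0,0]},{"offset":[0,0,0],"twist":[0,0,0]}]}}

```text
clock: 6.15
tcp_pos: [0.4849, 0.0673, 0.2747]
eef_rot: [3.113, -0.424, -0.001]
wrist_force: [0.3, -0.9, -3.5]
gripper_width: 0.0306
grasp_force: 110.0
```

{"api": "play_rows", "payload": {"plan": [{"offset":[0,0,-0.06],"twist":[0,0,0]},{"offset":[0,0,-0.06],"twist":[0,0,0]},{"offset":[0,0,0],"twist":[0,0,0]}]}}

```text
clock: 6.45
tcp_pos: [0.4848, 0.0672, 0.2689]
eef_rot: [3.113, -0.424, -0.0]
wrist_force: [0.5, 0.0, -3.4]
gripper_width: 0.0302
grasp_force: 110.0
```

{"api": "play_rows", "payload": {"plan": [{"offset":[0,0,-0.1],"twist":[0,0,0]},{"offset":[0,0,-0.1],"twist":[0,0,0]},{"offset":[0,0,-0.08],"twist":[0,0,0]},{"offset":[0,0,0],"twist":[0,0,0]}]}}

```text
clock: 6.85
tcp_pos: [0.4849, 0.0672, 0.2546]
eef_rot: [3.113, -0.424, -0.0]
wrist_force: [1.7, -0.3, -3.8]
gripper_width: 0.0304
grasp_force: 110.1
```

{"api": "play_rows", "payload": {"plan": [{"offset":[0,0,-0.06],"twist":[0,0,0]},{"offset":[0,0,-0.04],"twist":[0,0,0]},{"offset":[0,0,-0.02],"twist":[0,0,0]},{"offset":[0,0,0],"twist":[0,0,0]}]}}

```text
clock: 7.25
tcp_pos: [0.4848, 0.0673, 0.2495]
eef_rot: [-3.113, 0.424, -0.001]
wrist_force: [-0.1, -0.4, 4.9]
gripper_width: 0.0301
grasp_force: 111.6
```

The hub is home: TCP z is 0.2495 and the collar carries the load. Now the swing.

{"api": "play_rows", "payload": {"plan": [{"offset":[0,0,0],"twist":[0,0,0]},{"offset":[0,0,0],"twist":[0,0,0.5]},{"offset":[0,0,0],"twist":[0,0,0.8]},{"offset":[0,0,0],"twist":[0,0,0.8]},{"offset":[0,0,0],"twist":[0,0,0.8]},{"offset":[0,0,0],"twist":[0,0,0.8]},{"offset":[0,0,0],"twist":[0,0,0.8]},{"offset":[0,0,0],"twist":[0,0,0]}]}}

```text
clock: 8.05
tcp_pos: [0.4851, 0.0666, 0.2495]
eef_rot: [3.089, 0.565, 0.001]
wrist_force: [1.7, -11.1, 3.2]
gripper_width: 0.0306
grasp_force: 111.0
```

```bash
python3 -c "
from h import *
s=robot.read_state();print(s['tcp_pos'],s['eef_rot'],s['wrist_force'],s['torque'],s['clock'],s['q'])"
```

```text
[0.48514703 0.06663411 0.24952003] [3.08918146e+00 5.64989616e-01 1.37395561e-03] [  1.74456418 -11.05831077   3.22180182] [-1.72672893 -0.34118538 -0.30213728] 8.05 [ 1.48210396e-02  5.34787458e-01  1.84017190e+00 -1.45582270e-03
  7.65577513e-01  1.22487903e+00]
```

{"api": "play_rows", "payload": {"plan": [{"offset":[0,-0.01,0],"twist":[0,0,0.8]},{"offset":[0,0,0],"twist":[0,0,0.8]},{"offset":[0,0,0],"twist":[0,0,0.8]},{"offset":[0,0,0],"twist":[0,0,0.8]},{"offset":[0,0,0],"twist":[0,0,0.8]},{"offset":[0,0,0],"twist":[0,0,0.8]},{"offset":[0,0,0],"twist":[0,0,0.8]},{"offset":[0,0,0],"twist":[0,0,0.8]}]}}

```text
clock: 8.85
tcp_pos: [0.4855, 0.0661, 0.2495]
eef_rot: [2.542, 1.843, 0.002]
wrist_force: [4.3, -12.6, 0.1]
gripper_width: 0.03
grasp_force: 110.8
```

{"api": "play_rows", "payload": {"plan": [{"offset":[0,0,0],"twist":[0,0,0.7]},{"offset":[0,0,0],"twist":[0,0,0]},{"offset":[0,0,0],"twist":[0,0,0]},{"offset":[0,0,0],"twist":[0,0,0]}]}}

```text
clock: 9.25
tcp_pos: [0.4855, 0.0661, 0.2495]
eef_rot: [2.453, 1.96, 0.001]
wrist_force: [4.6, -11.6, 0.3]
gripper_width: 0.0304
grasp_force: 110.7
```

```bash
python3 - <<'E'
from h import *
snap('wrist','w4');snap('top','t4');snap('scene','s4')
s=robot.read_state();print(s['tcp_pos'],s['eef_rot'],s['wrist_force'],s['torque'],s['clock'])
a=cv2.imread('pics/w4.png');t=cv2.imread('pics/t4.png')[205:295,180:300];z=cv2.imread('pics/s4.png')[140:230,220:320]
f=lambda i:cv2.resize(i,(360,300),interpolation=cv2.INTER_CUBIC)
cv2.imwrite('pics/c4.png',np.hstack([np.vstack([f(t),f(z)]),cv2.resize(a,(440,600))]))
E
```

```text
[0.48550557 0.0661155  0.24956563] [2.45253968e+00 1.96010231e+00 1.55314816e-03] [  3.04980599 -10.73723629   0.98791843] [-1.82971747 -0.62539874 -0.53431351] 9.4
```

View pics/c4.png

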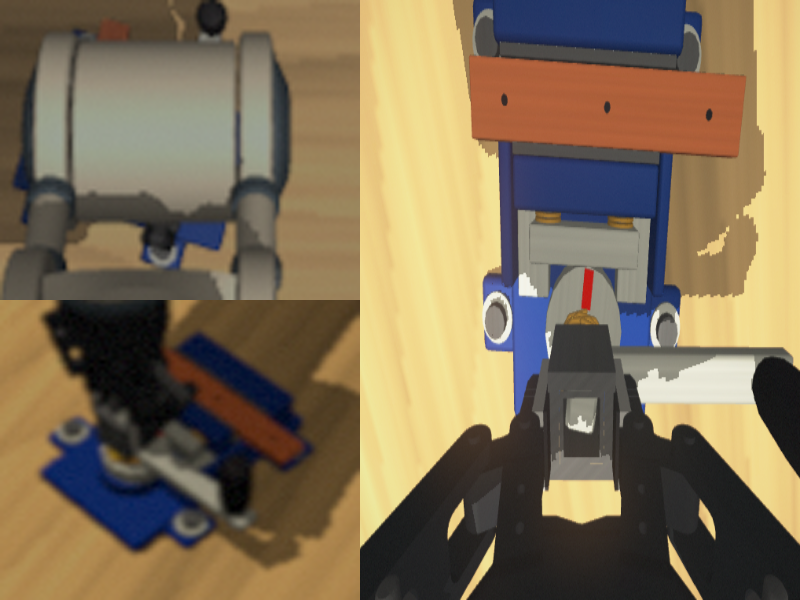

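The wrist view shows the red stripe pointing at the jaw plate, leaning slightly clockwise (right). The hub is down with the square visible in its hole, and the bar is in place. I'll measure the nose angle.

```bash
python3 - <<'E'
from h import *
c=load('w4');hsv=cv2.cvtColor(c['im'],cv2.COLOR_RGB2HSV)
m=((hsv[...,0]<6)|(hsv[...,0]>174))&(hsv[...,1]>180)&(hsv[...,2]>120);m[:180]=0;m[225:]=0;m[:,:240]=0;m[:,300:]=0
v,u=np.where(m);q=plane(c,np.c_[u,v],.048);r=cv2.fitLine((q[:,:2]*1000).astype(np.float32),cv2.DIST_L2,0,.01,.01).ravel()
x=q.mean(0)[:2]-[.48475,.0667];print('nose',len(u),np.degrees(np.arctan2(x[1],x[0])),np.hypot(*x),np.degrees(np.arctan2(r[1],r[0])))
o=((hsv[...,0]<14)&(hsv[...,1]>120)&(hsv[...,2]>90)).astype(np.uint8);o[130:]=0
k,l,s,ce=cv2.connectedComponentsWithStats(o);i=1+s[1:,4].argmax();vv,uu=np.where(l==i)
p=plane(c,np.c_[uu,vv],.052)[:,:2]*1000
print('bar',cv2.minAreaRect(p.astype(np.float32)))
E
```

```text
nose 308 69.0920070826516 0.024976783572277807 68.30328
bar ((517.9244384765625, 147.24929809570312), (25.237831115722656, 159.27145385742188), 75.1258544921875)
```

{"api": "play_rows", "payload": {"plan": [{"offset":[0,-0.006,-0.006],"twist":[0,0,0.45]},{"offset":[0,0,0],"twist":[0,0,0.4]},{"offset":[0,0,0],"twist":[0,0,0]},{"offset":[0,0,0],"twist":[0,0,0]},{"offset":[0,0,0],"twist":[0,0,0]}]}}

```text
clock: 9.9
tcp_pos: [0.4856, 0.066, 0.2495]
eef_rot: [2.332, 2.102, 0.002]
wrist_force: [3.8, -8.9, 7.2]
gripper_width: 0.0303
grasp_force: 111.6
```

```bash
python3 - <<'E'
from h import *
snap('wrist','w5')
c=load('w5');hsv=cv2.cvtColor(c['im'],cv2.COLOR_RGB2HSV)
m=((hsv[...,0]<6)|(hsv[...,0]>174))&(hsv[...,1]>180)&(hsv[...,2]>120);m[:180]=0;m[225:]=0;m[:,:240]=0;m[:,300:]=0
v,u=np.where(m);q=plane(c,np.c_[u,v],.048);r=cv2.fitLine((q[:,:2]*1000).astype(np.float32),cv2.DIST_L2,0,.01,.01).ravel()
x=q.mean(0)[:2]-[.48475,.0667];print('nose',len(u),np.degrees(np.arctan2(x[1],x[0])),np.hypot(*x),np.degrees(np.arctan2(r[1],r[0])))
s=robot.read_state();print(s['tcp_pos'],s['eef_rot'],s['wrist_force'],s['torque'],s['clock'])
E
```

```text
nose 310 75.35409306499128 0.02499944222262007 74.35507
[0.4855571  0.06595602 0.24948419] [2.33230621e+00 2.10170322e+00 2.14993993e-03] [ 3.52776829 -9.126782    7.14135512] [-1.34167987 -0.382886   -0.6859655 ] 9.95
```

```bash
python3 -c "
from bench import robot
print(robot.finish_job())"
```

```text
the job is handed in; nothing more can be done
None
```

I handed the job in at about 10 s on the robot's clock. The lever's hub is home on the spindle and the cam nose measures about 75° against the jaw direction of about 75°. The gripper still holds the hub at about 110 N, and the bar is lying in the vise; no verdict came back, and I had no direct reading of the jaw's force on the bar.

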